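Make up and lock a sampling kit on the lab bench

TASK

Make up the grey kit tray so that it holds exactly one of each of the six parts (orange-capped jar, black bung, blue cuvette box, dark clamp boss, green-capped vial, brass weight), each standing upright on the floor of a pocket of its own: leave what is already in the tray there, fill the gaps from the bench, and leave spares of parts that are already in on the bench, clear of the tray. Once the kit is complete, take the pusher and with it press the three yellow snap studs straight down, one after the other, until they are fully home, never pressing them with the fingers, then stand the pusher upright in the middle of its blue pad. Do not disturb the white bottle, beaker, flask or spatula.

Things in the scene. Friction and masses are not known exactly. Their poses are not given: they have to be found in the camera images.
- kit: grey kit tray, fixed to the bench. Origin: underside, in the middle of its six square pockets (72 mm inside; centres at x of +-38 mm and y of -76, 0 and 76 mm in its frame, floor 4 mm and wall tops 20 mm above the underside). On its -x side a solid strip, 58 mm wide and 22 mm high, carries the three yellow snap studs.
- jar_bench: sample jar, amber glass with an orange cap: upright cylinder, 42 mm across the cap, 42 mm high. This one starts standing on the bench. Origin: centre of its underside, z up. 40 to 250 g.
- jar_tray: sample jar, amber glass with an orange cap: upright cylinder, 42 mm across the cap, 42 mm high. This copy is either already standing in a tray pocket at the start or absent from the scene (None from the start). Origin: centre of its underside, z up.
- bung_bench: black rubber bung: a collar 37 mm across and 20 mm high over a taper, 40 mm high in all, the narrow end down. This one starts standing on the bench. Origin: centre of its underside, z up. 40 to 250 g.
- bung_tray: black rubber bung: a collar 37 mm across and 20 mm high over a taper, 40 mm high in all, the narrow end down. This copy is either already standing in a tray pocket at the start or absent from the scene (None from the start). Origin: centre of its underside, z up.
- box_bench: cuvette box, blue with a white lid: 48 mm along its x, 30 mm along its y, 40 mm high. This one starts standing on the bench. Origin: centre of its underside, z up. 40 to 250 g.
- box_tray: cuvette box, blue with a white lid: 48 mm along its x, 30 mm along its y, 40 mm high. This copy is either already standing in a tray pocket at the start or absent from the scene (None from the start). Origin: centre of its underside, z up.
- boss_bench: clamp boss: dark steel block 34 mm along its x, 26 mm along its y, 40 mm high, with a red thumb screw 16 mm across standing on its top (54 mm in all). This one starts standing on the bench. Origin: centre of its underside, z up. 40 to 250 g.
- boss_tray: clamp boss: dark steel block 34 mm along its x, 26 mm along its y, 40 mm high, with a red thumb screw 16 mm across standing on its top (54 mm in all). This copy is either already standing in a tray pocket at the start or absent from the scene (None from the start). Origin: centre of its underside, z up.
- vial_bench: white plastic vial with a green cap: upright cylinder, 34 mm across the cap, 42 mm high. This one starts standing on the bench. Origin: centre of its underside, z up. 40 to 250 g.
- vial_tray: white plastic vial with a green cap: upright cylinder, 34 mm across the cap, 42 mm high. This copy is either already standing in a tray pocket at the start or absent from the scene (None from the start). Origin: centre of its underside, z up.
- weight_bench: brass calibration weight: upright cylinder 32 mm across and 40 mm high, with a knob 12 mm across and 10 mm high on top. This one starts standing on the bench. Origin: centre of its underside, z up. 40 to 250 g.
- weight_tray: brass calibration weight: upright cylinder 32 mm across and 40 mm high, with a knob 12 mm across and 10 mm high on top. This copy is either already standing in a tray pocket at the start or absent from the scene (None from the start). Origin: centre of its underside, z up.
- pusher: hand pusher standing upright on the blue pad: white flat foot 31 mm across and 10 mm high, aluminium stem 22 mm across, red cylindrical grip 33 mm across from 32 to 60 mm height. Origin: centre of the foot's underside, z up. About 120 g.
- pad: the pusher's parking pad, a fixed blue disc 68 mm across and 4 mm thick on the bench. Origin: centre of its underside.
- stud1 (a joint): how far the yellow snap stud (disc 33 mm across) centred at x -107 mm, y +76 mm in the tray's frame is pressed in (m): 0 to 0.0015 at the start (standing 9 to 7.5 mm proud of the strip), 0.007 fully home (2 mm proud). It moves straight down, resists with about 9 N of friction and stays where it is left. Its top is 31 mm above the tray's underside at 0, 24 mm when home.
- stud2 (a joint): how far the yellow snap stud (disc 33 mm across) centred at x -107 mm, y 0 mm in the tray's frame is pressed in (m): 0 to 0.0015 at the start (standing 9 to 7.5 mm proud of the strip), 0.007 fully home (2 mm proud). It moves straight down, resists with about 9 N of friction and stays where it is left. Its top is 31 mm above the tray's underside at 0, 24 mm when home.
- stud3 (a joint): how far the yellow snap stud (disc 33 mm across) centred at x -107 mm, y -76 mm in the tray's frame is pressed in (m): 0 to 0.0015 at the start (standing 9 to 7.5 mm proud of the strip), 0.007 fully home (2 mm proud). It moves straight down, resists with about 9 N of friction and stays where it is left. Its top is 31 mm above the tray's underside at 0, 24 mm when home.
- bottle: bystander: white plastic bottle, 42 mm across and 75 mm high, standing among the parts. Origin: centre of its underside.
- beaker: bystander: empty glass beaker, 68 mm across, 85 mm high, towards the back. Origin: centre of its underside.
- flask: bystander: conical glass flask, 84 mm across, 120 mm high, at the back. Origin: centre of its underside.
- spatula: bystander: spatula 180 mm long lying across the back of the bench. Origin: its middle.
There are look-alikes about, which are no part of the job. What is shaped like the vial_bench but pink is not meant.

How it is judged:
By the outcome, as a careful person would: the job done as asked, in the order asked, and still so for the second after the job is handed in, with the robot touching nothing.
Of jar_tray, bung_tray, box_tray, boss_tray, vial_tray, weight_tray only 2 to 3 are there at a start; the rules pass over those that are not, and their reading is None.
At some moment in a run one of jar_bench, vial_bench, box_bench may be knocked a few centimetres aside while the robot is not near it.
It also fails if it takes over 210 s, if anything falls off the work surface, if the arm or the gripper's body presses on something with over 40 N, if the wrist force passes 120 N, or if a joint passes its speed limit or range.

ROBOT

A 6-joint arm with a two-finger parallel gripper is mounted at the origin on the work surface. World frame = base frame: x ahead of the robot, y to its left, z up, the work surface at z = 0. Lengths are in m, angles in rad, forces in N, time in s.
With the tool pointing down it reaches from about 0.375 to 0.9 m from the base axis. Payload 3.1 kg.
Tool frame: the origin (TCP) lies on the centre line of the jaws, within the pads' length; the fingertips stand robot.tip_reach ahead of it and the grasp point (between the pads) lies 8 mm behind it (robot.tip_reach is the distance from the TCP to the fingertips, in m); z points along the fingers, y is the line along which they close (so a half turn about z gives the same grasp; the last joint's range is limited). The gripper opens to 87 mm and grips with 3 to 60 N. Pads are 19 mm wide; open, the fingers measure 117 mm over their backs; the gripper's body (75 mm by 190 mm) begins 51 mm behind the grasp point.
Start: joints at [0.976, 0.527, 1.433, -0, 1.181, -0.178], TCP at [0.253, 0.571, 0.234] pointing down, gripper open.
Joint ranges: [-3.08, 3.08], [-0.75, 2.2], [0.22, 2.44], [-1.43, 4.57], [0, 2.65], [-2.85, 2.85]. Speed limits (rad/s): [2.79, 2.79, 3.14, 3.14, 3.14, 3.14].

INTERFACE

Orientations are given as a unit quaternion [x, y, z, w].
In Python, from rig import robot gives the robot as it stands.
- The arm moves only by the tool jog_arm, never from a script. Its argument "motion" is one flat list of numbers, 7 for each row, row after row: the shift along the tool's x, y, z scaled (see below), then the turn, a rotation vector about the tool's x, y, z scaled (see below), then the gripper's target within -1 to 1 (shut at 1, half-way at 0, fully open at -1). In form: [x, y, z, rx, ry, rz, hand, x, y, z, rx, ry, rz, hand, ...]. A call has 1 to 12 rows; each row shifts and turns the commanded pose from where the row before left it, along the tool's axes as they then stand; what a row does not reach is not made up. The controller multiplies each number of a shift by 4 cm and each number of a turn by 4 degrees. A row lasts 1/8 s, in which the tool goes at most 62.5 mm and 10.7 degrees, less where a joint would pass 70% of its speed; a pose out of reach is approached as far as the arm can. A call with a number of a shift or a turn outside -1 to 1 is refused whole. A call with a gripper value outside its range is refused whole. The fingers move at their own pace and stop on an object; "grip_force" is the grip in N (left out, the last holds). Time passes only in rows, so rows that do not move let the fingers close. It gives the time, the measured TCP pose, the force, the opening and the grip force at its end, in the units of the state.
- robot.get_obs(): the state, without advancing time (a new reading comes with each control period).
- robot.camera(name): name is "scene" or "top" or "wrist"; returns the picture (480x640x3 uint8, blue, green, red); there is no depth.
- robot.calibration(name): a dict with "fx", "fy", "cx", "cy" (pixels), "dist_coeffs" ([k1, k2, p1, p2, k3] as OpenCV has them; the pictures are not rectified), "R" (3x3) and "t" (3): a world point X has camera coordinates R X + t; the wrist camera has in their place "T_tool_cam" (4x4, takes a point from camera to tool coordinates, whose origin is the TCP and whose axes are the flange's). Camera axes: x right, y down, z forward; pixel columns grow to the right and rows downward; lengths in m; the calibration is good to about 2 mm. A picture is of the moment at which its call begins: read the wrist's pose just before it. calibration takes no time and is no camera call.
- robot.hand_in(): hands the job in; it is judged then, once.
The state is a dict: "time": time; "q": joint angles; "joint_velocities": joint speeds; "joint_torque": joint torques, N m; "position": TCP position; "tool_rot": TCP orientation; "ft_force": force on the tool from outside, world axes, zero at the start; "moment": the same for the moment, N m; "grip_width": finger opening in m; "grip_force": force on a finger pad.
Only numpy, scipy, OpenCV 4.12 (cv2) and the standard library are available. Lean on these libraries where they do the work, as an engineer would, in place of code of your own. Each camera call takes 0.05 s, during which the arm holds its last target. There are 200 camera calls.

## Working session

There is one attempt and no reset: what is moved stays moved. The work goes in short steps, Python scripts to look and compute and a tool call to move; the robot and the scene stay as the last step left them, time stands still between calls to the robot, and variables do not carry over. Pictures are saved under pics/ and viewed, at most 14 in all, crops included, and the job is handed in when it is done.

Besides the shell and the picture viewer there is one more tool, called after ">>>" by a JSON object that holds its "fn" and its "kwargs". jog_arm: Moves the arm, as the interface text tells. Shifts and turns lie within -1 to 1; 1 stands for 4 cm of shift or 4 degrees of turn. Its arguments: {"type":"object","properties":{"motion":{"type":"array","items":{"type":"number"}},"grip_force":{"type":"number"}},"required":["motion"]}

```bash
mkdir -p pics; ls; python3 - <<'E'
from rig import robot
import cv2,numpy as np
np.set_printoptions(precision=4,suppress=True)
print(robot.get_obs(), robot.tip_reach)
for n in ("scene","top","wrist"):
    cv2.imwrite(f"pics/{n}0.png",robot.camera(n)); print(n,robot.calibration(n))
E
```

```text
pics
{'time': 0.0, 'q': array([ 0.9755,  0.5284,  1.4339,  0.    ,  1.1814, -0.1785]), 'joint_velocities': array([-0.0011,  0.0018,  0.0002,  0.0003,  0.0018,  0.0007]), 'joint_torque': array([  0.0015, -44.0037, -17.6594,   0.0632,   0.0581,  -0.0002]), 'position': array([0.2526, 0.5709, 0.2326]), 'tool_rot': array([ 0.2069,  0.9784, -0.001 , -0.0004]), 'ft_force': array([-0.1601,  0.0184,  1.1116]), 'moment': array([ 0.0417,  0.0187, -0.0173]), 'grip_force': 0.0, 'grip_width': 0.08682839280567096} 0.011
scene {'fx': 489.2523840833585, 'fy': 489.2523840833585, 'cx': 312.9514264355962, 'cy': 242.24906060859394, 'dist_coeffs': array([-0.0296,  0.    ,  0.    ,  0.    ,  0.    ]), 'R': array([[ 0.7282,  0.6854,  0.002 ],
       [ 0.5452, -0.5775, -0.6076],
       [-0.4153,  0.4436, -0.7942]]), 't': array([-0.4118, -0.3435,  1.2077])}
top {'fx': 623.8495006084477, 'fy': 623.8495006084477, 'cx': 322.79224787720887, 'cy': 236.25299268070603, 'dist_coeffs': array([-0.1855,  0.    ,  0.    ,  0.    ,  0.    ]), 'R': array([[ 0.0286, -0.9996, -0.0048],
       [-0.981 , -0.0271, -0.192 ],
       [ 0.1918,  0.0102, -0.9814]]), 't': array([-0.0652,  0.5899,  1.3538])}
wrist {'fx': 374.8866652408838, 'fy': 374.8866652408838, 'cx': 316.35185707993907, 'cy': 236.78309774853545, 'dist_coeffs': array([-0.0145,  0.    ,  0.    ,  0.    ,  0.    ]), 'T_tool_cam': array([[-0.0005, -0.9681, -0.2504,  0.0681],
       [ 1.    , -0.0002, -0.0009, -0.0011],
       [ 0.0008, -0.2504,  0.9681, -0.1519],
       [ 0.    ,  0.    ,  0.    ,  1.    ]])}
```

View pics/top0.png

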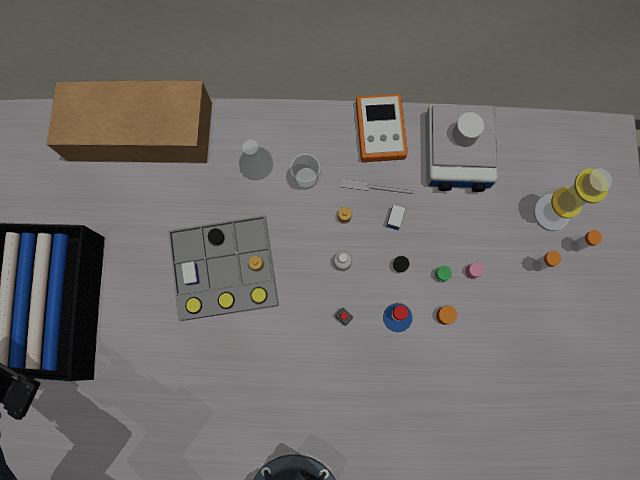

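View pics/scene0.png

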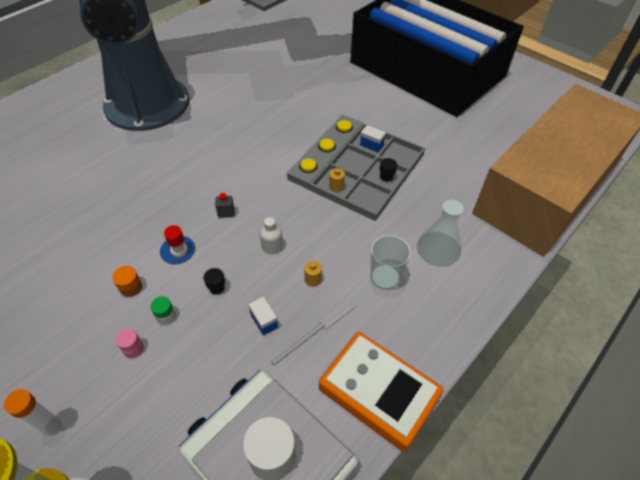

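Kit gaps: the tray holds a bung (216,237), a box (190,272) and a weight (255,263), so jar, boss and vial are missing. Candidates in the top view:
- **Jar:** orange cap at (447,315). The tall orange-capped bottles at (553,258) and (594,238) are look-alikes.
- **Vial:** green cap at (444,273). The pink one at (475,270) is a look-alike.
- **Boss:** dark block with a red screw at (344,316). The red at (400,312) is the pusher grip.

```bash
cat > h.py <<'E'
from rig import robot
import cv2,numpy as np
from scipy.spatial.transform import Rotation as Ro
np.set_printoptions(precision=4,suppress=True)
HSV=dict(orange=((5,170,120),(14,255,255)),green=((55,120,60),(85,255,255)),pink=((150,70,120),(175,255,255)),
 yellow=((22,140,110),(33,255,255)),blue=((100,120,60),(120,255,255)),brass=((14,120,90),(21,255,255)))
def grab(n):
    c=robot.calibration(n); o=robot.get_obs(); im=robot.camera(n)
    K=np.array([[c['fx'],0,c['cx']],[0,c['fy'],c['cy']],[0,0,1]])
    if n=='wrist':
        T=c['T_tool_cam']; Rt=Ro.from_quat(o['tool_rot']).as_matrix()
        R=Rt@T[:3,:3]; C=Rt@T[:3,3]+o['position']
    else: R=c['R'].T; C=-R@c['t']
    return im,dict(K=K,d=c['dist_coeffs'],R=R,C=C)
def ray(cam,px):
    u=cv2.undistortPoints(np.array([[px]],float),cam['K'],cam['d'])[0,0]
    d=cam['R']@np.array([*u,1]); return d/np.linalg.norm(d)
def plane(cam,px,z):
    d=ray(cam,px); return cam['C']+d*(z-cam['C'][2])/d[2]
def tri(ca,pa,cb,pb):
    A=np.zeros((3,3));b=np.zeros(3);D=[]
    for c,p in((ca,pa),(cb,pb)):
        d=ray(c,p);P=np.eye(3)-np.outer(d,d);A+=P;b+=P@c['C'];D.append((P,c['C']))
    X=np.linalg.solve(A,b); return X,max(np.linalg.norm(P@(X-C)) for P,C in D)
def mask(im,name):
    h=cv2.cvtColor(im,cv2.COLOR_BGR2HSV)
    if name=='red': return cv2.inRange(h,(0,150,80),(4,255,255))|cv2.inRange(h,(175,150,80),(180,255,255))
    return cv2.inRange(h,*HSV[name])
def blobs(im,name,amin=30):
    n,l,s,c=cv2.connectedComponentsWithStats(mask(im,name))
    return [(c[i].round(1),s[i,4],s[i,:4]) for i in range(1,n) if s[i,4]>=amin]
E
python3 - <<'E'
from h import *
for n in("top","scene"):
    im,cam=grab(n); print(n,cam['C'])
    for k in [*HSV,'red']:
        for c,a,b in blobs(im,k): print(k,c,a,b,plane(cam,c,.035)[:2])
E
```

```text
top [ 0.3209 -0.063   1.4416]
orange [379.1 128.4] 451 [357  94  50  64] [ 0.8626 -0.1757]
orange [594.2 236.5] 120 [588 230  13  15] [ 0.6131 -0.6948]
orange [554.8 256.4] 40 [550 252  10  11] [ 0.5628 -0.593 ]
green [443.6 273. ] 156 [437 266  14  15] [ 0.5179 -0.327 ]
pink [476.  268.9] 141 [470 263  13  14] [ 0.5291 -0.4026]
yellow [587.3 187.9] 329 [576 169  32  33] [ 0.7327 -0.6846]
yellow [563.2 204.6] 266 [553 187  29  31] [ 0.6887 -0.62  ]
yellow [258.3 294.6] 160 [251 288  15  14] [0.4572 0.0938]
yellow [225.5 299.7] 159 [219 293  14  14] [0.4431 0.1681]
yellow [193.  304.7] 156 [187 298  14  14] [0.4291 0.2422]
blue [ 21.1 299. ] 1801 [  9 233  26 135] [0.4242 0.6637]
blue [ 53.9 301.8] 1907 [ 42 233  26 138] [0.4217 0.578 ]
blue [396.1 319.6] 422 [383 303  29  29] [ 0.4093 -0.2188]
brass [381.9 128.2] 307 [359  95  47  61] [ 0.8634 -0.1824]
brass [344.2 213.2] 136 [338 207  13  13] [ 0.6516 -0.0964]
brass [594.1 236.7] 154 [588 230  13  15] [ 0.6126 -0.6946]
brass [553.2 257.7] 167 [546 251  15  15] [ 0.5596 -0.589 ]
brass [255.1 262.3] 148 [249 256  14  14] [0.5309 0.104
[... 869 characters left out ...]
76.6 252.4] 382 [160 237  35  27] [ 0.4499 -0.2388]
blue [266.9 326.8] 122 [252 315  25  19] [ 0.6785 -0.2296]
brass [564.3  45.7] 2420 [514   0 116  85] [0.6499 0.9067]
brass [634.6  51.4] 87 [626  41  14  23] [0.8012 1.0181]
brass [569.6 147.7] 10157 [491  85 149 129] [0.8443 0.5242]
brass [336.1 178.8] 281 [330 168  15  24] [0.5365 0.0999]
brass [312.2 272.4] 324 [305 261  16  25] [ 0.659  -0.1013]
brass [125.  277.9] 425 [113 267  24  24] [ 0.4286 -0.3351]
brass [376.2 408.9] 1637 [320 333 122 118] [ 0.8927 -0.2122]
brass [ 17.7 402.3] 510 [  5 390  26  27] [ 0.5001 -0.5723]
red [222.3 196.4] 48 [219 193   8   8] [ 0.4045 -0.0919]
red [173.1 235.3] 296 [164 225  19  22] [ 0.4131 -0.2191]
```

>>> {"fn": "jog_arm", "kwargs": {"motion": [0,0,-0.3,0,0,-1,-1,0,0,-0.3,0,0,-1,-1,0,0,-0.3,0,0,-1,-1,0,0,-0.3,0,0,-1,-1,0,0,-0.3,0,0,-1,-1,0,0,-0.3,0,0,-1,-1,-1,-1,0,0,0,0,-1,-1,-1,0,0,0,0,-1,-1,-1,0,0,0,0,-1,-1,-1,0,0,0,0,-1,-1,-1,0,0,0,0,-1,0,0,0,0,0,0,-1]}}

```text
time: 1.75
position: [0.4564, 0.3691, 0.3054]
tool_rot: [0.002, 1.0, -0.0, 0.0]
ft_force: [-0.2, -0.1, -0.4]
grip_width: 0.0872
grip_force: 0.0
```

>>> {"fn": "jog_arm", "kwargs": {"motion": [-0.3,-0.9,0,0,0,0,-1,0,-0.9,0,0,0,0,-1,0,-0.9,0,0,0,0,-1,0,-0.9,0,0,0,0,-1,0,-0.9,0,0,0,0,-1,0,0,0,0,0,0,-1,0,0,0,0,0,0,-1]}}

```text
time: 2.62
position: [0.4655, 0.193, 0.3057]
tool_rot: [-0.001, 1.0, 0.0, 0.0]
ft_force: [0.6, 0.4, -0.9]
grip_width: 0.0871
grip_force: 0.0
```

```bash
python3 - <<'E'
from h import *
im,cam=grab('wrist'); cv2.imwrite('pics/w1.png',im); print(robot.get_obs()['position'],cam['C'])
ts,cs=grab('top');ss,cc=grab('scene')
W=sorted([b[0] for b in blobs(im,'yellow',200)],key=lambda c:c[0])
print(blobs(im,'yellow',200))
T=[(193,304.7),(225.5,299.7),(258.3,294.6)];S=[(343.8,125.2),(326.5,144),(307.8,164.4)]
for i in range(3):
    print(plane(cam,W[i],.030),tri(cam,W[i],cs,T[i]),tri(cs,T[i],cc,S[i]))
E
```

```text
[0.4655 0.1931 0.3056] [0.3969 0.1915 0.4576]
[(array([362.1, 171.9]), np.int32(679), array([348, 158,  29,  29], dtype=int32)), (array([296. , 184.3]), np.int32(666), array([282, 170,  29,  29], dtype=int32)), (array([231.6, 196.7]), np.int32(668), array([217, 183,  30,  29], dtype=int32)), (array([239.6, 260.8]), np.int32(385), array([228, 249,  25,  24], dtype=int32))]
[0.4602 0.0947 0.03  ] (array([0.4069, 0.1707, 0.3676]), np.float64(0.0033822856650091745)) (array([0.4304, 0.2447, 0.0279]), np.float64(0.001157998662448817))
[0.5374 0.1001 0.03  ] (array([0.4402, 0.141 , 0.2699]), np.float64(0.02073490062783742)) (array([0.4446, 0.1703, 0.0276]), np.float64(0.0012438127538206064))
[0.4459 0.1687 0.03  ] (array([ 0.4998,  0.1448, -0.4243]), np.float64(0.0018756191134240287)) (array([0.4587, 0.0957, 0.027 ]), np.float64(0.0012542205772290615))
```

View pics/w1.png

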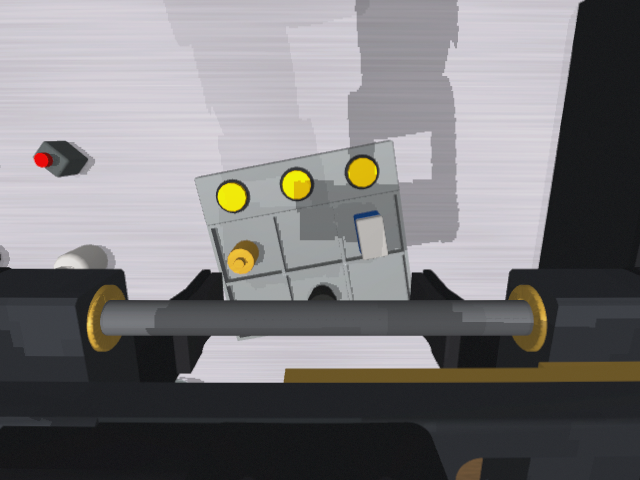

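The wrist view shows the tray: studs at (362,172), (296,184) and (232,197); weight (240,261), box (372,235) and bung (322,295) in pockets. The boss is on the bench at (60,158). Next: a look from above the boss.

>>> {"fn": "jog_arm", "kwargs": {"motion": [0,-1,0,0,0,0,-1,0,-1,0,0,0,0,-1,0,-1,0,0,0,0,-1,0,-1,0,0,0,0,-1,0,-1,0,0,0,0,-1,0,-1,0,0,0,0,-1,0,-1,0,0,0,0,-1,0,-0.3,0,0,0,0,-1,0,0,0,0,0,0,-1,0,0,0,0,0,0,-1]}}

```text
time: 4.03
position: [0.4662, -0.0987, 0.3054]
tool_rot: [-0.002, 1.0, 0.0, -0.0]
ft_force: [0.8, 0.5, 1.0]
grip_width: 0.0871
grip_force: 0.0
```

```bash
python3 - <<'E'
from h import *
im,cam=grab('wrist'); print(robot.get_obs()['position'])
r=blobs(im,'red',40);print(r)
tp,ct=grab('top')
for b in r: print(plane(cam,b[0],.05),tri(cam,b[0],ct,(343.9,315.6)))
h=cv2.cvtColor(im,cv2.COLOR_BGR2HSV)
x,y=map(int,r[0][0]); cv2.imwrite('pics/w2.png',cv2.resize(im[max(0,y-70):y+70,max(0,x-80):x+80],None,fx=4,fy=4,interpolation=cv2.INTER_CUBIC)); print(x-80,y-70)
E
```

```text
[ 0.4663 -0.0986  0.3055]
[(array([198. , 168.3]), np.int32(898), array([180, 153,  37,  32], dtype=int32)), (array([315.1, 159.1]), np.int32(177), array([308, 152,  15,  15], dtype=int32))]
[ 0.4272 -0.2269  0.05  ] (array([ 0.3898, -0.0885,  0.495 ]), np.float64(0.005229807956738615))
[ 0.4173 -0.1012  0.05  ] (array([ 0.4199, -0.102 , -0.0207]), np.float64(0.0009498646463184483))
118 98
```

View pics/w2.png

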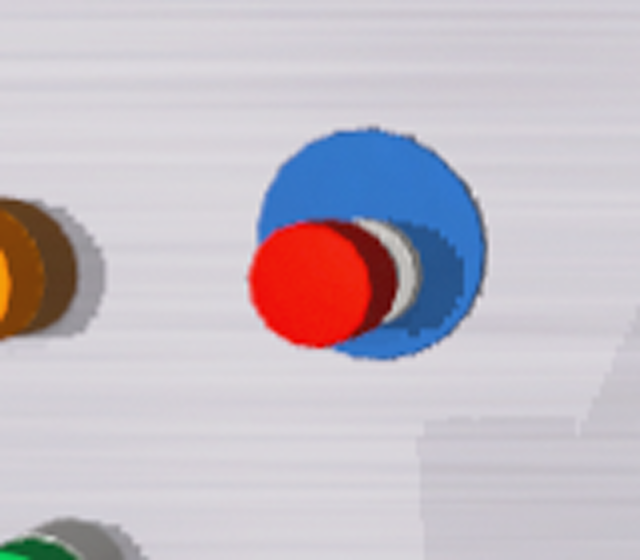

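This crop is the pusher: grip at (198,168), standing off-centre on its pad. The boss is the red blob at (315,159).

```bash
python3 - <<'E'
from h import *
im,cam=grab('wrist')
sc,cs=grab('scene')
print(tri(cam,(315.1,159.1),cs,(222.3,196.4)))
cv2.imwrite('pics/w3.png',cv2.resize(im[110:210,255:375],None,fx=5,fy=5,interpolation=cv2.INTER_CUBIC))
h=cv2.cvtColor(im,cv2.COLOR_BGR2HSV)[110:210,255:375]
m=((h[...,2]<105)|(mask(im,'red')[110:210,255:375]>0)).astype(np.uint8)
n,l,s,c=cv2.connectedComponentsWithStats(m); i=1+s[1:,4].argmax(); print(s[i])
cn=cv2.findContours((l==i).astype(np.uint8),0,1)[0][0]
rc=cv2.minAreaRect(cn); print(rc, plane(cam,np.array(rc[0])+(255,110),.03))
for p in cv2.approxPolyDP(cn,2.5,True)[:,0]: print(p+(255,110), plane(cam,p+(255,110),.04), plane(cam,p+(255,110),0))
E
```

```text
(array([ 0.4177, -0.1008,  0.0516]), np.float64(0.0006926505712203121))
[ 43  31  36  35 404]
((60.62068557739258, 48.051727294921875), (31.059011459350586, 23.667964935302734), 41.6335334777832) [ 0.4172 -0.1009  0.03  ]
[310 141] [ 0.3987 -0.107   0.04  ] [ 0.3988 -0.1076  0.    ]
[298 157] [ 0.4157 -0.1201  0.04  ] [ 0.4174 -0.122   0.    ]
[320 175] [ 0.4351 -0.096   0.04  ] [ 0.4387 -0.0956  0.    ]
[333 159] [ 0.4177 -0.0819  0.04  ] [ 0.4196 -0.0801  0.    ]
```

View pics/w3.png

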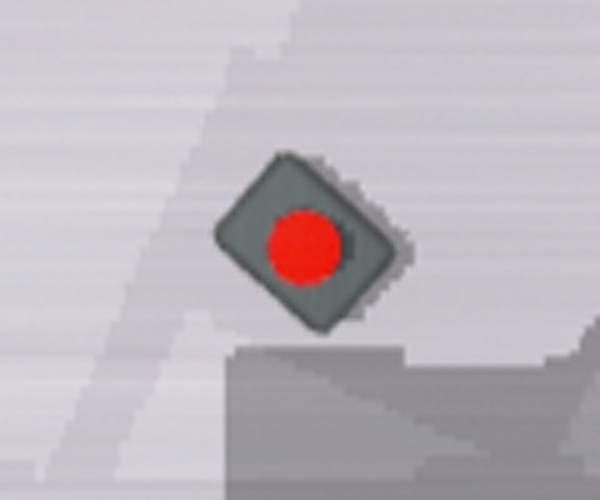

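Boss: centre (0.417,-0.101), top triangulated at about 0.052 m (54 mm stated), long side at about 51.5° in world. I'll close along the long side.

>>> {"fn": "jog_arm", "kwargs": {"motion": [0.6,0,0,0,0,0,-1,0.63,-0.06,0,0,0,0,-1,0,0,0.3,0,0,0.96,-1,0,0,0.3,0,0,0.96,-1,0,0,0.3,0,0,0.96,-1,0,0,0.3,0,0,0.96,-1,0,0,0.3,0,0,0.96,-1,0,0,0.3,0,0,0.96,-1,0,0,0.3,0,0,0.96,-1,0,0,0.3,0,0,0.96,-1,0,0,0.3,0,0,0.96,-1,0,0,0.3,0,0,0.96,-1]}}

```text
time: 5.72
position: [0.4175, -0.1022, 0.1854]
tool_rot: [0.329, 0.944, -0.0, 0.0]
ft_force: [-0.0, -0.4, -0.9]
grip_width: 0.0869
grip_force: 0.0
```

>>> {"fn": "jog_arm", "kwargs": {"motion": [0,0,0,0,0,0,-1,0,0,0,0,0,0,-1]}}

```text
time: 5.98
position: [0.4175, -0.1025, 0.1859]
tool_rot: [0.327, 0.945, -0.0, 0.0]
ft_force: [-0.3, 1.3, 0.7]
grip_width: 0.0869
grip_force: 0.0
```

>>> {"fn": "jog_arm", "kwargs": {"motion": [0,0,0.85,0,0,0,-1,0,0,0.85,0,0,0,-1,0,0,0.85,0,0,0,-1,0,0,0.8,0,0,0,-1,0,0,0.5,0,0,0,-1,0,0,0,0,0,0,-1,0,0,0,0,0,0,1,0,0,0,0,0,0,1,0,0,0,0,0,0,1,0,0,0,0,0,0,1,0,0,0,0,0,0,1,0,0,0,0,0,0,1], "grip_force": 20}}

```text
time: 7.48
position: [0.4172, -0.1025, 0.0316]
tool_rot: [0.328, 0.945, 0.0, 0.0]
ft_force: [-0.5, 1.0, 1.0]
grip_width: 0.0345
grip_force: 0.4
```

>>> {"fn": "jog_arm", "kwargs": {"motion": [0,0,0,0,0,0,1,0,0,-0.5,0,0,0,1,0,0,-1,0,0,0,1,0,0,-1,0,0,-0.96,1,0,0,0,0,0,-0.96,1,0,0,0,0,0,-0.96,1,0,0,0,0,0,-0.96,1,0,0,0,0,0,-0.96,1,0,0,0,0,0,-0.96,1,0,0,0,0,0,-0.96,1,0,0,0,0,0,-0.96,1,0,0,0,0,0,-0.96,1]}}

```text
time: 8.98
position: [0.4168, -0.1024, 0.1313]
tool_rot: [0.031, 1.0, 0.0, -0.0]
ft_force: [0.3, -0.2, -1.7]
grip_width: 0.0343
grip_force: 19.9
```

>>> {"fn": "jog_arm", "kwargs": {"motion": [0,0,0,0,0,-0.96,1,0,0,0,0,0,0,1]}}

```text
time: 9.22
position: [0.4169, -0.1024, 0.1313]
tool_rot: [-0.001, 1.0, 0.0, -0.0]
ft_force: [0.2, 0.4, -1.2]
grip_width: 0.034
grip_force: 19.9
```

>>> {"fn": "jog_arm", "kwargs": {"motion": [-0.3,0.89,0,0,0,0,1,-0.3,0.89,0,0,0,0,1,-0.3,0.89,0,0,0,0,1,-0.3,0.89,0,0,0,0,1,-0.3,0.89,0,0,0,0,1,-0.3,0.89,0,0,0,0,1,-0.3,0.89,0,0,0,0,1,-0.3,0.89,0,0,0,0,1,0,0,0,0,0,0,1,0,0,0,0,0,0,1]}}

```text
time: 10.48
position: [0.5117, 0.1821, 0.1311]
tool_rot: [-0.001, 1.0, -0.0, -0.001]
ft_force: [-0.2, -0.1, -2.5]
grip_width: 0.0335
grip_force: 19.9
```

>>> {"fn": "jog_arm", "kwargs": {"motion": [0,0,0.8,0,0,0,1,0,0,0.8,0,0,0,1,0,0,0.5,0,0,0,1,0,0,0.2,0,0,0,1,0,0,0.07,0,0,0,1,0,0,0,0,0,0,1]}}

```text
time: 11.22
position: [0.513, 0.1822, 0.0373]
tool_rot: [-0.001, 1.0, 0.0, 0.0]
ft_force: [1.2, -0.0, -1.6]
grip_width: 0.0339
grip_force: 19.9
```

>>> {"fn": "jog_arm", "kwargs": {"motion": [0,0,0.04,0,0,0,1,0,0,0,0,0,0,1,0,0,0,0,0,0,0.1,0,0,0,0,0,0,-0.15,0,0,0,0,0,0,-0.15,0,0,-0.3,0,0,0,-0.15,0,0,-1,0,0,0,-0.15,0,0,-1,0,0,0,-0.15,0,0,-1,0,0,0,-0.5,0,0,-1,0,0,0,-0.5,0,0,-1,0,0,0,-0.5]}}

```text
time: 12.6
position: [0.5122, 0.1824, 0.2494]
tool_rot: [-0.001, 1.0, 0.0, 0.0]
ft_force: [0.4, 0.1, -0.6]
grip_width: 0.0643
grip_force: 0.0
```

>>> {"fn": "jog_arm", "kwargs": {"motion": [-0.1,-1,-0.1,0,0,0,-0.5,-0.1,-1,-0.1,0,0,0,-0.5,-0.1,-1,-0.1,0,0,0,-0.5,-0.1,-1,-0.1,0,0,0,-0.5,-0.1,-1,-0.1,0,0,0,-0.5,-0.1,-1,-0.1,0,0,0,-0.5,-0.1,-1,-0.1,0,0,0,-0.5,-0.1,-1,-0.1,0,0,0,-0.5,0,-1,0,0,0,0,-0.5,0,-1,0,0,0,0,-0.5,0,-1,0,0,0,0,-0.5,0,-1,0,0,0,0,-0.5]}}

```text
time: 14.1
position: [0.5452, -0.2985, 0.28]
tool_rot: [-0.001, 1.0, -0.0, 0.0]
ft_force: [0.4, -0.2, 0.6]
grip_width: 0.0652
grip_force: 0.0
```

>>> {"fn": "jog_arm", "kwargs": {"motion": [0,-0.8,0,0,0,0,-0.5,0,0,0,0,0,0,-0.5,0,0,0,0,0,0,-0.5]}}

```text
time: 14.48
position: [0.5453, -0.3286, 0.2794]
tool_rot: [-0.001, 1.0, 0.001, -0.0]
ft_force: [-0.8, 0.4, 0.2]
grip_width: 0.065
grip_force: 0.0
```

```bash
python3 - <<'E'
from h import *
im,cam=grab('wrist'); print(robot.get_obs()['position'])
sc,cs=grab('scene'); tp,ct=grab('top')
for k,z in(('green',.042),('brass',.042),('orange',.042),('pink',.04),('red',.06)):
    W=blobs(im,k,80)
    print(k,[(b[0],b[1],b[2],plane(cam,b[0],z)) for b in W]); print('  scene',[(b[0],b[1]) for b in blobs(sc,k,80)])
    if k=='green' and W: print(tri(cam,W[0][0],cs,blobs(sc,k,80)[0][0]))
cv2.imwrite('pics/w4.png',im)
cv2.imwrite('pics/t2.png',cv2.resize(tp[200:340,150:300],None,fx=4,fy=4))
E
```

```text
[ 0.5454 -0.3282  0.2794]
green [(array([318.4, 183.5]), np.int32(806), array([303, 168,  32,  32], dtype=int32), array([ 0.5203, -0.3276,  0.042 ]))]
  scene [(array([161. , 306.8]), np.int32(337))]
(array([ 0.5214, -0.3267,  0.0339]), np.float64(0.0008024960489124714))
brass [(array([329.9, 115.7]), np.int32(1394), array([310,  95,  41,  43], dtype=int32), array([ 0.4532, -0.3164,  0.042 ])), (array([ 57.1, 224.1]), np.int32(1564), array([ 33, 205,  50,  40], dtype=int32), array([ 0.5636, -0.6071,  0.042 ])), (array([149.4, 318.1]), np.int32(1035), array([138, 285,  31,  67], dtype=int32), array([ 0.6732, -0.5198,  0.042 ])), (array([483.1, 318.2]), np.int32(1028), array([465, 285,  31,  67], dtype=int32), array([ 0.6729, -0.1392,  0.042 ])), (array([449.2, 373.6]), np.int32(6476), array([228, 362, 412,  21], dtype=int32), array([ 0.7451, -0.1713,  0.042 ]))]
  scene [(array([532.7,  19.8]), np.int32(791)), (array([581. ,  58.3]), np.int32(1519)), (array([635.1,  51. ]), np.int32(83)), (array([555.6, 166.1]), np.int32(14201)), (array([336.6, 179.2]), np.int32(303)), (array([312.7, 272.7]), np.int32(343)), (array([143.7, 280.7]), np.int32(463)), (array([375.3, 409.1]), np.int32(1712)), (array([ 18.5, 402.6]), np.int32(544))]
orange [(array([ 72.1, 219.3]), np.int32(402), array([ 53, 205,  30,  36], dtype=int32), array([ 0.5583, -0.59  ,  0.042 ]))]
  scene [(array([144.3, 282.7]), np.int32(120)), (array([375.8, 406. ]), np.int32(1331))]
pink [(array([259.2, 184.6]), np.int32(226), array([240, 175,  28,  30], dtype=int32), array([ 0.5217, -0.3892,  0.04  ]))]
  scene [(array([126.8, 341.9]), np.int32(460))]
red [(array([426.5,  86.2]), np.int32(1183), array([407,  67,  40,  39], dtype=int32), array([ 0.4278, -0.2274,  0.06  ]))]
  scene [(array([173.5, 235.5]), np.int32(308))]
```

View pics/w4.png

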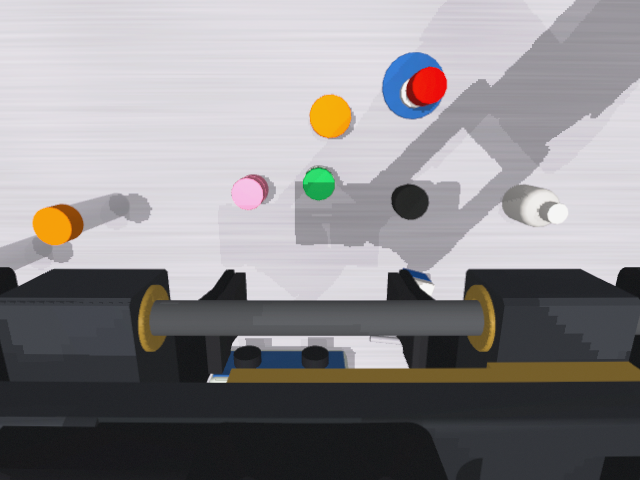

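View pics/t2.png

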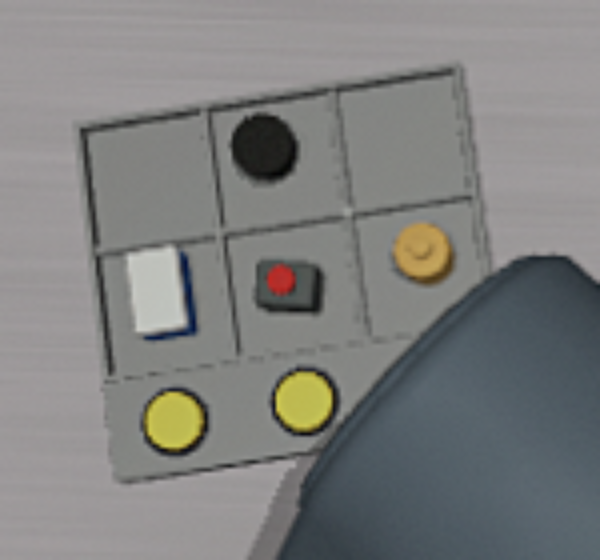

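The close view confirms the vial: green cap at (318,184), pink look-alike at (249,192). The jar has been knocked aside to (330,116). The boss stands properly in its pocket. I'll pick the vial at (0.5205,-0.3275).

>>> {"fn": "jog_arm", "kwargs": {"motion": [0.62,0.02,0.5,0,0,0,-0.3,0,0,1,0,0,0,-0.3,0,0,1,0,0,0,-0.3,0,0,1,0,0,0,-0.3,0,0,0.5,0,0,0,-0.3,0,0,0,0,0,0,-0.3,0,0,0,0,0,0,-0.3]}}

```text
time: 15.5
position: [0.5217, -0.3288, 0.1203]
tool_rot: [-0.001, 1.0, -0.001, 0.001]
ft_force: [-1.0, -0.3, 0.7]
grip_width: 0.0566
grip_force: 0.0
```

>>> {"fn": "jog_arm", "kwargs": {"motion": [0.02,0.03,0.8,0,0,0,-0.3,0,0,0.8,0,0,0,-0.3,0,0,0.4,0,0,0,-0.3,0,0,0.22,0,0,0,-0.3,0,0,0,0,0,0,-0.3,0,0,0,0,0,0,1,0,0,0,0,0,0,1,0,0,0,0,0,0,1,0,0,0,0,0,0,1,0,0,0,0,0,0,1,0,0,-0.3,0,0,0,1,0,0,-0.7,0,0,0,1]}}

```text
time: 17.0
position: [0.5191, -0.3268, 0.0697]
tool_rot: [-0.001, 1.0, 0.001, -0.001]
ft_force: [0.8, -0.7, -0.0]
grip_width: 0.0332
grip_force: 20.0
```

>>> {"fn": "jog_arm", "kwargs": {"motion": [0,0,-0.9,0,0,0,1,0,0,-0.9,0,0,0,1,-0.2,1,0,0,0,0,1,-0.2,1,0,0,0,0,1,-0.2,1,0,0,0,0,1,-0.2,1,0,0,0,0,1,-0.2,1,0,0,0,0,1,-0.2,1,0,0,0,0,1,-0.2,1,0,0,0,0,1,-0.2,1,0,0,0,0,1,-0.2,1,0,0,0,0,1,-0.2,1,0,0,0,0,1]}}

```text
time: 18.5
position: [0.5993, 0.0739, 0.1428]
tool_rot: [-0.001, 1.0, -0.0, 0.0]
ft_force: [0.6, 0.6, -0.8]
grip_width: 0.0337
grip_force: 20.0
```

>>> {"fn": "jog_arm", "kwargs": {"motion": [-0.05,0.6,0,0,0,0,1,0,0.6,0,0,0,0,1,0,0,0,0,0,0,1,0,0,0,0,0,0,1]}}

```text
time: 19.0
position: [0.6011, 0.12, 0.1425]
tool_rot: [-0.001, 1.0, -0.0, 0.0]
ft_force: [-1.2, -0.2, -0.4]
grip_width: 0.0336
grip_force: 20.0
```

>>> {"fn": "jog_arm", "kwargs": {"motion": [0,0.03,0.9,0,0,0,1,0,0,0.9,0,0,0,1,0,0,0.6,0,0,0,1,0,0,0.2,0,0,0,1,0,0,0.07,0,0,0,1,0,0,0,0,0,0,1]}}

```text
time: 19.75
position: [0.6019, 0.1215, 0.0364]
tool_rot: [-0.001, 1.0, -0.0, 0.001]
ft_force: [0.0, 0.5, -0.4]
grip_width: 0.0334
grip_force: 20.0
```

>>> {"fn": "jog_arm", "kwargs": {"motion": [0,0,0.03,0,0,0,1,0,0,0,0,0,0,1,0,0,0,0,0,0,0.1,0,0,0,0,0,0,-0.15,0,0,0,0,0,0,-0.15,0,0,-0.3,0,0,0,-0.15,0,0,-1,0,0,0,-0.15,0,0,-1,0,0,0,-0.15,0,0,-1,0,0,0,-0.5,0,0,-1,0,0,0,-0.5,0.5,-1,-1,0,0,0,-0.5,0.5,-1,0,0,0,0,-0.5]}}

```text
time: 21.25
position: [0.5633, 0.041, 0.251]
tool_rot: [-0.002, 1.0, -0.001, 0.005]
ft_force: [0.6, -0.5, -1.2]
grip_width: 0.0647
grip_force: 0.0
```

>>> {"fn": "jog_arm", "kwargs": {"motion": [0.16,-0.9,0,0,0,0,-0.7,0.16,-0.9,0,0,0,0,-0.7,0.16,-0.9,0,0,0,0,-0.7,0.16,-0.9,0,0,0,0,-0.7,0.16,-0.9,0,0,0,0,-0.7,0.16,-0.9,0,0,0,0,-0.7,0.16,-0.9,0,0,0,0,-0.7,0.16,-0.9,0,0,0,0,-0.7,0.16,-0.9,0,0,0,0,-0.7,0.16,-0.8,0,0,0,0,-0.7,0,0,0,0,0,0,-0.7,0,0,0,0,0,0,-0.7]}}

```text
time: 22.75
position: [0.4978, -0.3136, 0.2467]
tool_rot: [-0.001, 1.0, 0.0, -0.0]
ft_force: [-0.2, -0.5, -0.3]
grip_width: 0.0739
grip_force: 0.0
```

```bash
python3 - <<'E'
from h import *
im,cam=grab('wrist'); print(robot.get_obs()['position'])
sc,cs=grab('scene'); tp,ct=grab('top')
W=[b for b in blobs(im,'brass',300) if b[0][1]<250 and b[0][0]>200]
print([(b[0],b[1],plane(cam,b[0],.040)) for b in W],[tri(cam,W[0][0],cs,b[0]) for b in blobs(sc,'brass',300) if b[0][0]<200 and b[0][1]<350])
r=blobs(im,'red',300); print(r,plane(cam,r[0][0],.06))
b=blobs(im,'blue',300);print(b)
cv2.imwrite('pics/t3.png',cv2.resize(tp[200:340,150:300],None,fx=3,fy=3))
E
```

```text
[ 0.4979 -0.3133  0.2466]
[(array([314.7, 166.3]), np.int32(1500), array([ 0.4533, -0.3164,  0.04  ]))] [(array([ 0.454 , -0.3157,  0.031 ]), np.float64(0.0007043928864124192))]
[(array([416.6, 137.7]), np.int32(1252), array([396, 119,  42,  38], dtype=int32))] [ 0.4271 -0.2271  0.06  ]
[(array([397.1, 125. ]), np.int32(2049), array([371,  97,  66,  68], dtype=int32))]
```

View pics/t3.png

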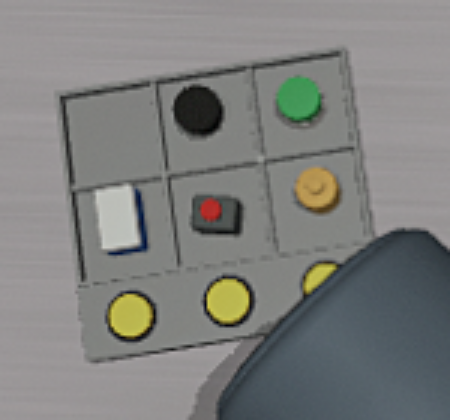

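The vial stands in its pocket; only the top-left pocket is empty. Jar at (0.4535,-0.3162).

>>> {"fn": "jog_arm", "kwargs": {"motion": [0.55,-0.07,0.5,0,0,0,-0.7,0.56,0,0.9,0,0,0,-0.7,0,0,0.9,0,0,0,-0.7,0,0,0.9,0,0,0,-0.7,0,0,0,0,0,0,-0.7,0,0,0,0,0,0,-0.7]}}

```text
time: 23.65
position: [0.4545, -0.3174, 0.1194]
tool_rot: [-0.002, 1.0, -0.001, 0.001]
ft_force: [0.2, -1.0, 0.5]
grip_width: 0.0739
grip_force: 0.0
```

>>> {"fn": "jog_arm", "kwargs": {"motion": [0.03,0.03,0.8,0,0,0,-0.7,0,0,0.8,0,0,0,-0.7,0,0,0.4,0,0,0,-0.7,0,0,0.2,0,0,0,-0.7,0,0,0,0,0,0,-0.7,0,0,0,0,0,0,1,0,0,0,0,0,0,1,0,0,0,0,0,0,1,0,0,0,0,0,0,1,0,0,0,0,0,0,1,0,0,-0.3,0,0,0,1,0,0,-0.7,0,0,0,1]}}

```text
time: 25.15
position: [0.4517, -0.3154, 0.0701]
tool_rot: [-0.001, 1.0, 0.001, -0.001]
ft_force: [0.8, -1.2, -0.6]
grip_width: 0.0416
grip_force: 20.0
```

>>> {"fn": "jog_arm", "kwargs": {"motion": [0,0,-0.9,0,0,0,1,0,0,-0.9,0,0,0,1,-0.2,1,0,0,0,0,1,-0.2,1,0,0,0,0,1,-0.2,1,0,0,0,0,1,-0.2,1,0,0,0,0,1,-0.2,1,0,0,0,0,1,-0.2,1,0,0,0,0,1,-0.2,1,0,0,0,0,1,-0.2,1,0,0,0,0,1,-0.2,1,0,0,0,0,1,-0.2,1,0,0,0,0,1]}}

```text
time: 26.65
position: [0.5318, 0.0854, 0.143]
tool_rot: [-0.001, 1.0, -0.0, 0.0]
ft_force: [0.5, -0.7, -1.8]
grip_width: 0.0414
grip_force: 20.0
```

>>> {"fn": "jog_arm", "kwargs": {"motion": [-0.2,0.93,0,0,0,0,1,-0.2,0.93,0,0,0,0,1,-0.2,0.93,0,0,0,0,1,-0.2,0.93,0,0,0,0,1,-0.2,0.93,0,0,0,0,1,0,0,0,0,0,0,1,0,0,0,0,0,0,1]}}

```text
time: 27.52
position: [0.5706, 0.2697, 0.1424]
tool_rot: [-0.001, 1.0, -0.0, -0.0]
ft_force: [0.1, -0.3, -0.8]
grip_width: 0.0415
grip_force: 20.0
```

>>> {"fn": "jog_arm", "kwargs": {"motion": [-0.03,0.03,0.9,0,0,0,1,0,0,0.9,0,0,0,1,0,0,0.6,0,0,0,1,0,0,0.2,0,0,0,1,0,0,0.07,0,0,0,1,0,0,0,0,0,0,1]}}

```text
time: 28.28
position: [0.5731, 0.2712, 0.0365]
tool_rot: [-0.001, 1.0, 0.0, 0.001]
ft_force: [-0.2, 0.4, -0.5]
grip_width: 0.0413
grip_force: 20.0
```

>>> {"fn": "jog_arm", "kwargs": {"motion": [0,0,0.03,0,0,0,1,0,0,0,0,0,0,1,0,0,0,0,0,0,-0.1,0,0,0,0,0,0,-0.35,0,0,0,0,0,0,-0.35,0,0,-0.3,0,0,0,-0.35,0,0,-1,0,0,0,-0.35,0,0,-1,0,0,0,-0.35,0,0,-1,0,0,0,-0.5,0,0,-1,0,0,0,-0.5,0.5,-1,-1,0,0,0,-0.5,0.5,-1,0,0,0,0,-0.5]}}

```text
time: 29.78
position: [0.5345, 0.1911, 0.2509]
tool_rot: [-0.002, 1.0, 0.001, 0.005]
ft_force: [-0.2, -0.6, -0.7]
grip_width: 0.0651
grip_force: 0.0
```

```bash
python3 - <<'E'
from h import *
im,cam=grab('wrist'); print(robot.get_obs()['position'])
ss,cc=grab('scene')
S=sorted([b[0] for b in blobs(ss,'yellow',80) if b[0][0]>250],key=lambda c:c[0])
W=sorted([b[0] for b in blobs(im,'yellow',500) if b[0][1]<230],key=lambda c:c[0])
print(S,W)
for w,s in zip(W,S): print(plane(cam,w,.030),tri(cam,w,cc,s))
cv2.imwrite('pics/w5.png',im)
E
```

```text
[0.5294 0.1864 0.2488]
[array([307.7, 164.4]), array([326.5, 144. ]), array([343.9, 125. ])] [array([217. , 131.4]), array([227.1, 208.9]), array([294.4, 116. ]), array([373.6, 100.7])]
[0.4603 0.0947 0.03  ] (array([0.4606, 0.0947, 0.0294]), np.float64(0.0003542500569585963))
[0.5357 0.1    0.03  ] (array([0.5127, 0.111 , 0.1061]), np.float64(0.01116984077033089))
[0.4461 0.169  0.03  ] (array([0.4621, 0.1814, 0.0868]), np.float64(0.016112204549035083))
```

>>> {"fn": "jog_arm", "kwargs": {"motion": [0.15,-1,0,0,0,0,-0.7,0.15,-1,0,0,0,0,-0.7,0.15,-1,0,0,0,0,-0.7,0.15,-1,0,0,0,0,-0.7,0.15,-1,0,0,0,0,-0.7,0.15,-1,0,0,0,0,-0.7,0.15,-1,0,0,0,0,-0.7,0.15,-1,0,0,0,0,-0.7,0.15,-1,0,0,0,0,-0.7,0.15,-1,0,0,0,0,-0.7,0,-0.4,0,0,0,0,-0.7,0,0,0,0,0,0,-0.7]}}

```text
time: 31.38
position: [0.4738, -0.2252, 0.2464]
tool_rot: [-0.0, 1.0, 0.0, 0.0]
ft_force: [0.3, -1.0, 0.1]
grip_width: 0.0739
grip_force: 0.0
```

>>> {"fn": "jog_arm", "kwargs": {"motion": [0,0,0,0,0,0,-0.7,0,0,0,0,0,0,-0.7]}}

```text
time: 31.62
position: [0.4735, -0.2234, 0.2463]
tool_rot: [-0.002, 1.0, 0.0, -0.0]
ft_force: [0.5, 0.1, -0.2]
grip_width: 0.0742
grip_force: 0.0
```

```bash
python3 - <<'E'
from h import *
im,cam=grab('wrist'); print(robot.get_obs()['position'])
ss,cc=grab('scene');tp,ct=grab('top')
r=blobs(im,'red',300);print(r,plane(cam,r[0][0],.064))
rs=[b for b in blobs(ss,'red',150)];rt=[b for b in blobs(tp,'red',100)]; print(rs,rt)
print(tri(cam,r[0][0],cc,rs[0][0]))
for n,i,c,a in(('wrist',im,cam,1000),('scene',ss,cc,200)):
    m=mask(i,'blue'); 
    k=max((k for k in cv2.findContours(m,0,1)[0] if cv2.contourArea(k)>100 and (n=='wrist' or abs(k[:,0,0].mean()-176)<25)),key=cv2.contourArea)
    P=np.array([plane(c,p,.004)[:2] for p in cv2.convexHull(k)[:,0].astype(float)],np.float32)
    print(n,cv2.minEnclosingCircle(P),cv2.fitEllipse(P))
cv2.imwrite('pics/w6.png',np.vstack([im[60:260,200:440],cv2.resize(tp[220:320,170:290],(240,200))]))
E
```

```text
[ 0.4735 -0.2236  0.2464]
[(array([315.2, 165.9]), np.int32(1045), array([297, 148,  37,  37], dtype=int32))] [ 0.427  -0.2257  0.064 ]
[(array([173.5, 235.4]), np.int32(309), array([164, 225,  19,  22], dtype=int32))] []
(array([ 0.4279, -0.2251,  0.0528]), np.float64(0.0006748398997350575))
wrist ((0.4199472665786743, -0.22598232328891754), 0.033482689410448074) ((0.4199179410934448, -0.2259497344493866), (0.06629494577646255, 0.06639029830694199), 0.26744797825813293)
scene ((0.421373188495636, -0.22457300126552582), 0.03245734050869942) ((0.42131564021110535, -0.22453199326992035), (0.06386411935091019, 0.06423074752092361), 133.32122802734375)
```

View pics/w6.png

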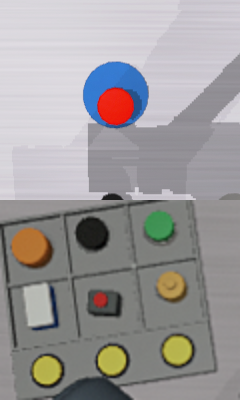

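Kit complete: the crop shows all six pockets filled, one of each. The pusher is at (0.427,-0.2255) and its pad centre at (0.420,-0.226). Taking the pusher.

>>> {"fn": "jog_arm", "kwargs": {"motion": [0.58,-0.05,0.5,0,0,0,-0.7,0.58,0,0.9,0,0,0,-0.7,0,0,0.9,0,0,0,-0.7,0,0,0.6,0,0,0,-0.7,0,0,0,0,0,0,-0.7,0,0,0,0,0,0,-0.7]}}

```text
time: 32.52
position: [0.4277, -0.2272, 0.1311]
tool_rot: [-0.001, 1.0, -0.0, 0.001]
ft_force: [0.4, 0.4, -0.2]
grip_width: 0.074
grip_force: 0.0
```

>>> {"fn": "jog_arm", "kwargs": {"motion": [0.02,0.04,0.9,0,0,0,-0.7,0,0,0.7,0,0,0,-0.7,0,0,0.4,0,0,0,-0.7,0,0,0.17,0,0,0,-0.7,0,0,0,0,0,0,-0.7,0,0,0,0,0,0,1,0,0,0,0,0,0,1,0,0,0,0,0,0,1,0,0,0,0,0,0,1,0,0,0,0,0,0,1,0,0,0,0,0,0,1], "grip_force": 50}}

```text
time: 33.9
position: [0.4262, -0.2252, 0.0436]
tool_rot: [-0.001, 1.0, 0.0, -0.0]
ft_force: [0.0, 0.9, 1.7]
grip_width: 0.0322
grip_force: 50.0
```

>>> {"fn": "jog_arm", "kwargs": {"motion": [0,0,-0.8,0,0,0,1,0,0,-0.9,0,0,0,1,0,0,-0.9,0,0,0,1,-0.1,1,0,0,0,0,1,-0.1,1,0,0,0,0,1,-0.1,1,0,0,0,0,1,-0.1,1,0,0,0,0,1,-0.1,1,0,0,0,0,1,-0.1,1,0,0,0,0,1,-0.1,1,0,0,0,0,1,-0.15,1,0,0,0,0,1,0,0,0,0,0,0,1]}}

```text
time: 35.4
position: [0.4593, 0.0969, 0.1474]
tool_rot: [-0.003, 1.0, 0.0, -0.0]
ft_force: [-0.1, 0.8, -1.3]
grip_width: 0.0317
grip_force: 50.0
```

>>> {"fn": "jog_arm", "kwargs": {"motion": [0,0,0,0,0,0,1,0,0,0,0,0,0,1]}}

```text
time: 35.65
position: [0.4594, 0.0938, 0.1474]
tool_rot: [-0.0, 1.0, -0.0, -0.0]
ft_force: [-0.3, -0.1, -1.3]
grip_width: 0.0316
grip_force: 50.0
```

```bash
python3 - <<'E'
from h import *
o=robot.get_obs();print(o['position'],o['grip_width'],o['ft_force'])
im,cam=grab('scene'); cv2.imwrite('pics/s3.png',cv2.resize(im[60:240,200:440],None,fx=3,fy=3))
E
```

```text
[0.4594 0.0938 0.1474] 0.031617902392510874 [-0.2721 -0.0889 -1.2578]
```

View pics/s3.png

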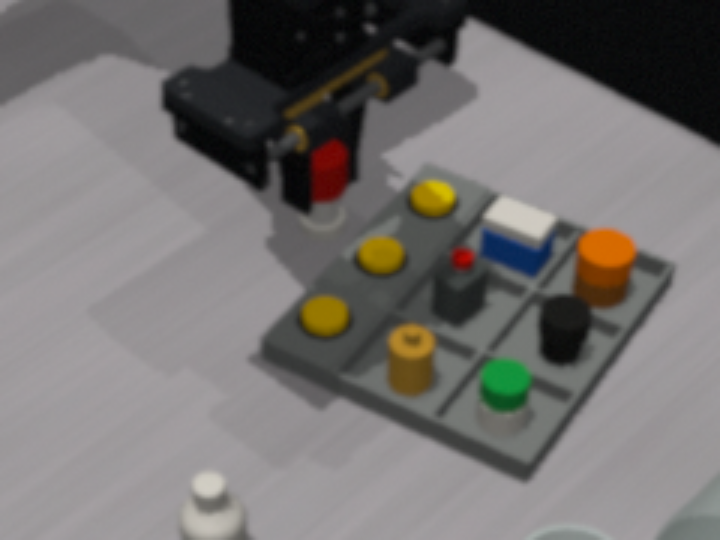

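The pusher is upright in the jaws above stud 3, with the tray full. Descending in steps while watching the force.

>>> {"fn": "jog_arm", "kwargs": {"motion": [-0.02,0.02,0.8,0,0,0,1,0,0,0.7,0,0,0,1,0,0,0.3,0,0,0,1,0,0,0.1,0,0,0,1,0,0,0.05,0,0,0,1,0,0,0.05,0,0,0,1,0,0,0.05,0,0,0,1,0,0,0,0,0,0,1]}}

```text
time: 36.7
position: [0.461, 0.0954, 0.0669]
tool_rot: [-0.001, 1.0, -0.0, 0.001]
ft_force: [-1.0, -1.1, 4.6]
grip_width: 0.0318
grip_force: 49.9
```

>>> {"fn": "jog_arm", "kwargs": {"motion": [0,0,0.05,0,0,0,1,0,0,0.05,0,0,0,1,0,0,0,0,0,0,1]}}

```text
time: 37.08
position: [0.4611, 0.0954, 0.0633]
tool_rot: [-0.001, 1.0, -0.0, 0.001]
ft_force: [-0.7, -0.5, 9.2]
grip_width: 0.0321
grip_force: 49.9
```

>>> {"fn": "jog_arm", "kwargs": {"motion": [0,0,0.05,0,0,0,1,0,0,0,0,0,0,1]}}

```text
time: 37.33
position: [0.4612, 0.0955, 0.063]
tool_rot: [-0.001, 1.0, -0.0, 0.002]
ft_force: [-3.4, -0.7, 26.1]
grip_width: 0.032
grip_force: 49.9
```

>>> {"fn": "jog_arm", "kwargs": {"motion": [0,0,-0.5,0,0,0,1,0,0,-0.7,0,0,0,1,0.18,0.93,0,0,0,0,1,0.18,0.93,0,0,0,0,1,0,0,0,0,0,0,1,0,0,0,0,0,0,1,0,0,0,0,0,0,1]}}

```text
time: 38.2
position: [0.4462, 0.1692, 0.1077]
tool_rot: [-0.001, 1.0, -0.0, 0.0]
ft_force: [-0.1, 0.3, -0.8]
grip_width: 0.0316
grip_force: 50.0
```

>>> {"fn": "jog_arm", "kwargs": {"motion": [0,0,0.6,0,0,0,1,0,0,0.25,0,0,0,1,0,0,0.1,0,0,0,1,0,0,0.05,0,0,0,1,0,0,0.05,0,0,0,1,0,0,0.05,0,0,0,1,0,0,0.05,0,0,0,1,0,0,0,0,0,0,1]}}

```text
time: 39.2
position: [0.4457, 0.1694, 0.0633]
tool_rot: [-0.001, 1.0, -0.0, 0.0]
ft_force: [-3.0, -1.7, 13.0]
grip_width: 0.0317
grip_force: 49.9
```

>>> {"fn": "jog_arm", "kwargs": {"motion": [0,0,0.05,0,0,0,1,0,0,0,0,0,0,1]}}

```text
time: 39.45
position: [0.4458, 0.1695, 0.063]
tool_rot: [-0.001, 1.0, -0.0, 0.001]
ft_force: [-4.9, -1.4, 29.2]
grip_width: 0.032
grip_force: 49.9
```

Stud 2 is home (hard stop at the same height). Next, stud 1.

>>> {"fn": "jog_arm", "kwargs": {"motion": [0,0,-0.5,0,0,0,1,0,0,-0.7,0,0,0,1,0.18,0.93,0,0,0,0,1,0.18,0.93,0,0,0,0,1,0,0,0,0,0,0,1,0,0,0,0,0,0,1,0,0,0,0,0,0,1]}}

```text
time: 40.33
position: [0.4315, 0.2434, 0.1075]
tool_rot: [-0.0, 1.0, -0.0, -0.0]
ft_force: [-0.0, 0.7, -1.1]
grip_width: 0.0318
grip_force: 50.0
```

>>> {"fn": "jog_arm", "kwargs": {"motion": [0,0,0.6,0,0,0,1,0,0,0.25,0,0,0,1,0,0,0.1,0,0,0,1,0,0,0.05,0,0,0,1,0,0,0.05,0,0,0,1,0,0,0.05,0,0,0,1,0,0,0.05,0,0,0,1,0,0,0,0,0,0,1]}}

```text
time: 41.32
position: [0.431, 0.2436, 0.0633]
tool_rot: [-0.001, 1.0, -0.0, -0.0]
ft_force: [-2.7, -2.9, 11.0]
grip_width: 0.0317
grip_force: 49.9
```

>>> {"fn": "jog_arm", "kwargs": {"motion": [0,0,0.05,0,0,0,1,0,0,0,0,0,0,1]}}

```text
time: 41.58
position: [0.4311, 0.2437, 0.0631]
tool_rot: [-0.001, 1.0, -0.0, 0.001]
ft_force: [-5.5, -3.2, 28.0]
grip_width: 0.0316
grip_force: 49.9
```

>>> {"fn": "jog_arm", "kwargs": {"motion": [0,0,-0.6,0,0,0,1,0,0,-0.8,0,0,0,1,0,0,-0.8,0,0,0,1,0.03,-1,0,0,0,0,1,0.03,-1,0,0,0,0,1,0.03,-1,0,0,0,0,1,0.03,-1,0,0,0,0,1,0.03,-1,0,0,0,0,1,0.03,-1,0,0,0,0,1,0.03,-1,0,0,0,0,1,0.03,-1,0,0,0,0,1,0.03,-1,0,0,0,0,1]}}

```text
time: 43.08
position: [0.4212, -0.1174, 0.148]
tool_rot: [-0.001, 1.0, -0.0, 0.0]
ft_force: [0.3, -0.4, -0.9]
grip_width: 0.0319
grip_force: 50.0
```

>>> {"fn": "jog_arm", "kwargs": {"motion": [0.03,-1,0,0,0,0,1,0,-0.9,0,0,0,0,1,0,-0.8,0,0,0,0,1,0,0,0,0,0,0,1,0,0,0,0,0,0,1,0,0,0,0,0,0,1]}}

```text
time: 43.82
position: [0.4198, -0.2224, 0.1476]
tool_rot: [-0.002, 1.0, 0.0, -0.0]
ft_force: [-0.3, 0.1, -0.7]
grip_width: 0.0319
grip_force: 50.0
```

```bash
python3 - <<'E'
from h import *
im,cam=grab('wrist'); o=robot.get_obs();print(o['position'],o['ft_force'])
m=mask(im,'blue'); ks=[k for k in cv2.findContours(m,0,1)[0] if cv2.contourArea(k)>300]
for k in ks:
    P=np.array([plane(cam,p,.004)[:2] for p in cv2.convexHull(k)[:,0].astype(float)],np.float32); print(cv2.minEnclosingCircle(P),cv2.contourArea(k))
im,cam=grab('scene')
y=[(b[0],b[1]) for b in blobs(im,'yellow',80) if b[0][0]>250];print(y)
m=mask(im,'blue')
for k in cv2.findContours(m,0,1)[0]:
    if cv2.contourArea(k)>150 and abs(k[:,0,0].mean()-176)<30:
        P=np.array([plane(cam,p,.004)[:2] for p in cv2.convexHull(k)[:,0].astype(float)],np.float32); print('s',cv2.minEnclosingCircle(P))
E
```

```text
[ 0.4199 -0.2225  0.1476] [ 0.771  -0.4406 -1.1261]
((0.4197019934654236, -0.22583507001399994), 0.03347103297710419) 4401.5
[(array([343.9, 126.7]), np.int32(121)), (array([326.5, 145.6]), np.int32(137)), (array([307.8, 165.8]), np.int32(150))]
s ((0.42126983404159546, -0.22419394552707672), 0.032649096101522446)
```

>>> {"fn": "jog_arm", "kwargs": {"motion": [0,-0.04,0.8,0,0,0,1,0,0,0.8,0,0,0,1,0,0,0.5,0,0,0,1,0,0,0.3,0,0,0,1,0,0,0.1,0,0,0,1,0,0,0,0,0,0,1,0,0,0,0,0,0,1]}}

```text
time: 44.8
position: [0.4207, -0.2257, 0.0482]
tool_rot: [-0.001, 1.0, -0.001, 0.001]
ft_force: [0.1, -0.1, -0.4]
grip_width: 0.0317
grip_force: 50.0
```

>>> {"fn": "jog_arm", "kwargs": {"motion": [0.02,0,0.05,0,0,0,1,0,0,0.05,0,0,0,1,0,0,0,0,0,0,1,0,0,0,0,0,0,1]}}

```text
time: 45.3
position: [0.4195, -0.2255, 0.0436]
tool_rot: [-0.001, 1.0, -0.0, 0.0]
ft_force: [0.8, -0.2, -0.3]
grip_width: 0.0319
grip_force: 50.0
```

>>> {"fn": "jog_arm", "kwargs": {"motion": [0,0,0.02,0,0,0,1,0,0,0.01,0,0,0,1,0,0,0,0,0,0,1]}}

```text
time: 45.68
position: [0.4196, -0.2254, 0.0434]
tool_rot: [-0.001, 1.0, -0.0, 0.0]
ft_force: [-1.6, 1.0, 10.2]
grip_width: 0.0319
grip_force: 49.9
```

>>> {"fn": "jog_arm", "kwargs": {"motion": [0,0,-0.02,0,0,0,1,0,0,0,0,0,0,0.1,0,0,0,0,0,0,-0.1,0,0,0,0,0,0,-0.4,0,0,0,0,0,0,-0.5,0,0,-0.2,0,0,0,-0.5,0,0,-0.8,0,0,0,-0.5,0,0,-1,0,0,0,-0.5,0,0,-1,0,0,0,-0.5,-0.5,0,-1,0,0,0,-0.5,-0.7,0,-1,0,0,0,-0.5,0,0,0,0,0,0,-0.5]}}

```text
time: 47.18
position: [0.4708, -0.2269, 0.2472]
tool_rot: [-0.002, 1.0, -0.003, 0.004]
ft_force: [-0.1, -0.5, 0.0]
grip_width: 0.0653
grip_force: 0.0
```

>>> {"fn": "jog_arm", "kwargs": {"motion": [0,0,0,0,0,0,-0.5,0,0,0,0,0,0,-0.5]}}

```text
time: 47.42
position: [0.4658, -0.2244, 0.2417]
tool_rot: [-0.001, 1.0, 0.001, -0.002]
ft_force: [0.2, 0.7, -0.3]
grip_width: 0.0651
grip_force: 0.0
```

```bash
python3 - <<'E'
from h import *
im,cam=grab('wrist'); print(robot.get_obs()['position'])
r=blobs(im,'red',300);print(r[0][0],plane(cam,r[0][0],.064))
k=max(cv2.findContours(mask(im,'blue'),0,1)[0],key=cv2.contourArea)
P=np.array([plane(cam,p,.004)[:2] for p in cv2.convexHull(k)[:,0].astype(float)],np.float32); print(cv2.minEnclosingCircle(P))
ss,cc=grab('scene'); rs=blobs(ss,'red',150)
print(tri(cam,r[0][0],cc,rs[0][0]))
S=sorted([b[0] for b in blobs(ss,'yellow',80) if b[0][0]>250],key=lambda c:c[0])
T,ct=grab('top'); t=sorted([b[0] for b in blobs(T,'yellow',60) if b[0][0]<300],key=lambda c:-c[0])
print(S,t,[tri(ct,a,cc,b) for a,b in zip(t,S)])
cv2.imwrite('pics/f1.png',np.hstack([cv2.resize(ss[100:400,90:430],None,fx=1.2,fy=1.2),cv2.resize(T[190:340,160:360],None,fx=1.9,fy=2.4)]))
E
```

```text
[ 0.466  -0.2246  0.2418]
[315.4 168. ] [ 0.4202 -0.2261  0.064 ]
((0.4199085831642151, -0.22596079111099243), 0.033476512879133224)
(array([ 0.4213, -0.2255,  0.0526]), np.float64(0.0007280854320634976))
[array([307.8, 165.8]), array([326.5, 145.7]), array([343.9, 126.6])] [array([258.5, 294.9]), array([225.7, 300. ]), array([193.5, 304.9])] [(array([0.4585, 0.0957, 0.0228]), np.float64(0.0013406825500881406)), (array([0.4444, 0.1706, 0.0223]), np.float64(0.0012613855391935666)), (array([0.4305, 0.2446, 0.0239]), np.float64(0.0015218406677138055))]
```

View pics/f1.png

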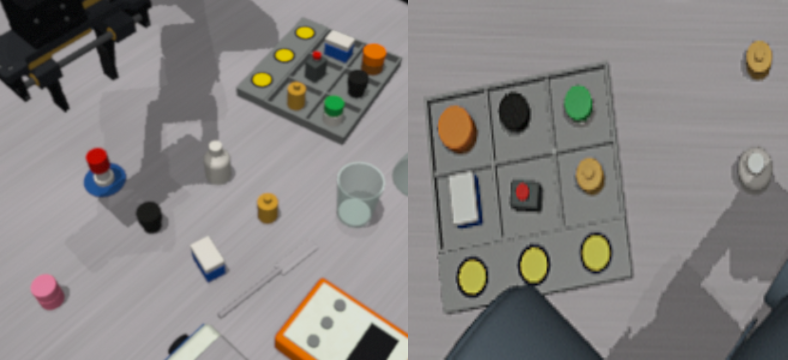

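All three studs stopped hard at the same height: the foot underside was at about 23.5 mm and the force rose to 26–29 N, against 9 N of friction. When the pusher came back down, the pad contact height showed it had not slipped in the jaws. The final view shows six distinct parts in their pockets, the pusher upright within 1 mm of the pad's centre, and the spares and bystanders in place.

```bash
python3 -c "
from rig import robot
print(robot.hand_in())"
```

```text
the job is handed in; nothing more can be done
None
```

The job is handed in: the tray holds one of each of the six parts, all three studs were pressed home with the pusher, and the pusher stands upright in the middle of its pad. The hand-in gave no verdict.

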